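Fit the embossing roller in the bench press

ROBOT

A 7-joint arm with a two-finger parallel gripper is mounted at the origin on the work surface. World frame = base frame: x ahead of the robot, y to its left, z up, the work surface at z = 0. Lengths are in m, angles in rad, forces in N, time in s.
With the tool pointing down it reaches from about 0.4 to 0.925 m from the base axis. Payload 5.6 kg.
Tool frame: the origin (TCP) lies midway between the tips of the shut fingers; the grasp point (between the pads) lies 19 mm behind it; z points along the fingers, y is the line along which they close (so a half turn about z gives the same grasp; the last joint's range is limited). The gripper opens to 85 mm and grips with 20 to 120 N. Pads are 22 mm wide; open, the fingers measure 114 mm over their backs; the gripper's body (76 mm by 85 mm) begins 54 mm behind the grasp point. The pads swing forward as they close: fully open they stand 13 mm farther back than shut.
Start: joints at [1.157, 0.468, -0.012, 1.603, 0.006, 1.071, -0.056], TCP at [0.235, -0.606, 0.231] pointing down, gripper open.
Joint ranges: [-2.53, 2.53], [-0.31, 2.02], [-1.57, 1.55], [0.28, 2.44], [-1.29, 4.43], [0.15, 1.84], [-2.92, 2.92]. Speed limits (rad/s): [2.57, 2.57, 3.14, 3.14, 3.14, 3.14, 3.14].

INTERFACE

Orientations are given as a rotation vector (axis times angle).
In Python, from plant import r gives the robot as it stands.
- The arm moves only by the shell command python3 -m inch 'ROWS' [FORCE]. ROWS is JSON, one flat list of numbers, 7 for each row, row after row: the shift along the tool's x, y, z each as a share of 0.1 m, from -1 to 1, then the turn, a rotation vector about the tool's x, y, z each as a share of 45 degrees, from -1 to 1, then the closure, from -1 (fully open) to 1 (shut). A call has exactly 8 rows; each row is the pose to reach, as a shift and turn from the pose commanded when the call began, along the tool's axes at that moment; what a row does not reach only later rows make up. A row lasts 1/10 s, in which the tool goes at most 50 mm and 8.59 degrees, less where a joint would pass 70% of its speed; a pose out of reach is approached as far as the arm can. A call with a number of a shift or a turn outside -1 to 1 is refused whole. A call with a gripper value outside its range is refused whole. The fingers move at their own pace and stop on an object; FORCE is the grip in N (left out, the last holds). Time passes only in rows, so rows that repeat a pose let the fingers close, or fill a call up. It gives the time, the measured TCP pose, the force, the opening and the grip force at its end, in the units of the state.
- r.sense(): the state, without advancing time (a new reading comes with each control period).
- r.camera(name): name is "side" or "top"; returns (picture, depth): 480x640x3 uint8, red, green, blue; 480x640 float32, m along the optical axis (not along the pixel's ray), 0 where there is no reading.
- r.camera_params(name): a dict with "vfov" (degrees; the focal length in pixels is half the picture's height over the tangent of half this angle, whatever the lens; pixels are square), "cx", "cy" (the principal point, pixels), "rvec" (rotation vector, rad) and "tvec" (3), from world to camera coordinates, as OpenCV has them. Camera axes: x right, y down, z forward; pixel columns grow to the right and rows downward; lengths in m; the calibration is good to about 2 mm. A picture is of the moment at which its call begins. camera_params takes no time and is no camera call.
- r.sign_off(): hands the job in; it is judged then, once.
The state is a dict: "t": time; "joint_pos": joint angles; "qd": joint speeds; "effort": joint torques, N m; "tcp_pos": TCP position; "orientation": TCP orientation; "ft_force": force on the tool from outside, world axes, zero at the start; "moment": the same for the moment, N m; "width": opening from 0.0 (shut) to 1.0 (fully open); "grip_force": force on a finger pad.
Only numpy, scipy, OpenCV 4.12 (cv2) and the standard library are available. Lean on these libraries where they do the work, as an engineer would, in place of code of your own. Each camera call takes 0.05 s, during which the arm holds its last target. There are 200 camera calls.

TASK

Draw the wood-handled release key out of its sleeve and use its rod, pushed through the slot in the front of the small roller press, to press the hidden latch tab so that the clear guard springs open; leave the guard open. Lay the key down flat on the green mat, and lift the long-axled roller from its cradle and lower it gently (do not drop it) into the press's two open slots until both axle ends rest on the bottom. Leave the other things on the bench where they are, and let go of everything at the end.

Things in the scene. Friction and masses are not known exactly. Their poses are not given: they have to be found in the camera images.
- press: Grey bench-top strap-embossing press, fixed. Origin on the bench under the middle of the axle seats; x points from its front (slot face) to its back, y along the axle, z up. Base plate 192 x 130 x 12 mm (x -117 to 75). At the front a closed grey latch housing, x -112 to -36, y -34 to 34, z up to 105. A fixed lower roller of radius 18 mm has its axis at x 0, z 38.
- slot (a point): Middle of the slot in the press's front face (outer side, press x -112, z 70), axes as the press. The slot is 22 mm wide (y) and 14 mm high, in a plate 4 mm thick; behind it the way is free to the tab. Push in along press +x.
- seat (a point): Where the middle of the roller's axis lies when seated (press x 0, y 0, z 80); axes as the press. Two upright steel side plates, 10 mm thick, middles at y -47 and +47, x -34 to 34, up to press z 105, each have a slot open at the top at x 0: 13 mm wide, flat bottom at press z 75, mouth bevelled to 25 mm over the top 6 mm.
- tab (a point): Middle of the hidden latch tab's front face, 35 mm behind the outer side of the front face at rest, straight behind the slot; 30 mm wide, 24 mm high; moves with the tab along press +x.
- latch (a joint): Travel of the tab in m: 0 at rest, 0.010 at its stop. Sprung: about 2 N to start, 4.5 N at 6 mm, 6.3 N at the stop; springs back. The guard is let go at about 5 mm; press 7 mm or to the stop.
- guard (a joint): Opening of the clear plastic guard in rad: 0 shut (flat over both side plates, top at z 112 mm), 2.2 fully open. Hinge along press y at press x 62, z 110 mm; guard 128 mm long from there to the front, 120 mm wide. When the latch lets go, a spring throws it open in about 1 s and holds it there, leaning 36 degrees back from upright.
- sleeve: Fixed light-wood box, open at one end, that covers the key's handle and the first 30 mm of its rod. Origin on the bench under the middle of its mouth; x points into it, away from the mouth. x 0 to 112 mm, 44 mm wide, 62 mm high (a paper pad on top to 68 mm); inner floor at z 26 mm, inner height 28 mm, inner width 30 mm.
- key: Release key: square dark-wood handle 65 x 18 x 18 mm and steel rod 8 mm thick, 80 mm long, on one axis. Origin on the axis where rod meets handle; x points to the tip (x 80), handle to x -65. Starts in the sleeve with about 50 mm of rod out of the mouth, axis 35 mm up; on the mat its axis is 9 mm up. About 0.09 kg, balanced some 20 mm behind the origin. To reach the tab it must be held by the handle.
- key_tip (a point): End of the key's rod, on its axis. The mat before the sleeve's mouth, on the robot's side, and around world x 0.44, y -0.20 m is always clear, so the key can be laid down there.
- cradle_long: Fixed plywood cradle of the long roller: base 70 x 130 x 8 mm, origin at the middle of its underside; two notched end boards 10 mm thick, 50 mm wide (x), 50 mm high, middles at y -50 and +50; the notches are 13 mm wide.
- roller: The long-axled roller to fit: ribbed aluminium drum 40 mm in diameter and 60 mm long, steel axle 10 mm thick and 124 mm long. Origin at its middle on the axis, y along the axle. At the start it lies in its cradle, axis 42 mm above the bench. About 0.3 kg. Can be held across the drum from above.
- end_a (a point): Middle of the roller's axle end at roller y +62 mm.
- end_b (a point): Middle of the roller's axle end at roller y -62 mm.
- spare: Bystander: the short roller in a cradle of its own (drum 40 mm in diameter, 36 mm long; axle 80 mm long, too short for the press). Origin at its middle.
- mallet: Bystander: wooden mallet lying down, 240 mm long, head 56 mm thick. Origin on the bench below the handle.
- jar: Bystander: amber glass jar, 56 mm wide, 70 mm high. Origin under its middle.
- weight: Bystander: dark steel weight with a knob, 48 mm wide, 42 mm high. Origin under its middle.
- tin: Bystander: flat round tin, 40 mm wide, 22 mm high. Origin under its middle.
- dye: Bystander: white bottle, 50 mm wide, 120 mm high. Origin under its middle.
- bowl: Bystander: white bowl, 110 mm wide, 50 mm high. Origin under its middle.
Things that resemble listed ones, but are neither listed nor needed, are in the scene too. Leave any red look-alike of the roller alone.

How it is judged:
On the way, in this order (a step that is already met when the one before it is completed fails the run):
1. the latch tab is pressed at least 6 mm by the key, pushed through the slot (value of joint latch above 0.006 m and contact force between key and latch above 1 N and x of key_tip in the frame of slot above 0.03 m), for 0.05 s.
2. the guard has sprung open (value of joint guard above 1.8 rad), for 0.2 s.
At the end, for the whole second after the job is handed in: The guard stands open (over 1.8 rad). The key lies flat and still on the mat. The roller is still, centred between the side plates to 13 mm, with both axle ends on the bottom of their slots: within 3 mm in height and 4 mm fore and aft of their seated places (value of joint guard above 1.8 rad and height (world z) of key below 0.014 m and angle between key's own x axis and vertical between 1.45 and 1.69 rad and linear speed of each of key, roller below 0.02 m/s and y of roller in the frame of press between -0.013 and 0.013 m and z of end_a in the frame of seat between -0.003 and 0.003 m and x of end_a in the frame of seat between -0.004 and 0.004 m and z of end_b in the frame of seat between -0.003 and 0.003 m and x of end_b in the frame of seat between -0.004 and 0.004 m); the robot touches nothing.
It fails at once if the roller is dropped or slammed: faster than 0.35 m/s within 50 mm of its seat (distance between roller and seat below 0.05 m and linear speed of roller above 0.35 m/s).
It fails at once if another thing on the bench (short roller, mallet, jar, weight, tin, bottle, bowl) is moved by more than 30 mm (distance of any of spare, mallet, jar, weight, tin, dye, bowl from where it was at the start of the episode above 0.03 m).
It also fails if it takes over 72 s, if anything falls off the work surface, if the arm or the gripper's body presses on something with over 40 N, if the wrist force passes 120 N, or if a joint passes its speed limit or range.

## Working session

There is one attempt and no reset: what is moved stays moved. The work goes in short steps, Python scripts to look and compute and a shell command to move; the robot and the scene stay as the last step left them, time stands still between calls to the robot, and variables do not carry over. Pictures are saved under pics/ and viewed, at most 10 in all, crops included, and the job is handed in when it is done.

```bash
ls; mkdir -p pics; cat > h.py <<'E'
import numpy as np, cv2
from plant import r
from scipy.spatial.transform import Rotation as R
def cam(n):
    im,d=r.camera(n); p=r.camera_params(n); np.savez(f'{n}.npz',im=im,d=d); return im,d,p
def world(n,d,p):
    f=240/np.tan(np.radians(p['vfov'])/2)
    v,u=np.mgrid[:480,:640]
    c=np.stack([(u-p['cx'])/f*d,(v-p['cy'])/f*d,d],-1)
    M=R.from_rotvec(p['rvec']).as_matrix()
    return (c-np.array(p['tvec']))@M
def load(n):
    z=np.load(f'{n}.npz'); p=r.camera_params(n); return z['im'],z['d'],world(n,z['d'],p),p
def pix(P,p):
    f=240/np.tan(np.radians(p['vfov'])/2)
    c=R.from_rotvec(p['rvec']).apply(P)+np.array(p['tvec'])
    return c[...,:2]/c[...,2:]*f+[p['cx'],p['cy']]
E
python3 - <<'E'
from h import *
for n in('top','side'):
    im,d,p=cam(n); cv2.imwrite(f'pics/{n}0.png',im[...,::-1]); print(p)
print(r.sense())
E
```

```text
pics
{'vfov': 56.87745143670153, 'cx': 316.385980767583, 'cy': 244.9895756924561, 'rvec': array([ 2.18779896, -2.17269106,  0.10088317]), 'tvec': array([-0.09041301,  0.54001359,  1.16065314])}
{'vfov': 47.571540346020626, 'cx': 310.9626802155422, 'cy': 233.97016991482627, 'rvec': array([ 0.50038103, -2.62575572,  1.31473303]), 'tvec': array([0.44738345, 0.24546602, 1.13125026])}
{'t': 0.1, 'joint_pos': array([ 1.15703112,  0.46830669, -0.01157551,  1.60355087,  0.00599723,
        1.0713923 , -0.056302  ]), 'qd': array([-0.00096252, -0.0017553 , -0.00036723, -0.00369107, -0.00032701,
        0.00065295, -0.00033117]), 'effort': array([ 1.27320749e-03, -5.33515620e+01,  2.16424215e-02, -2.51964176e+01,
        1.15099928e-02,  4.29732405e-03, -8.65803258e-06]), 'tcp_pos': array([ 0.2352523 , -0.60538735,  0.23041415]), 'orientation': array([-3.08625024e+00, -5.78635584e-01,  6.63453147e-04]), 'ft_force': array([-0.3403254 , -0.09325047,  0.4639359 ]), 'moment': array([-0.00446711,  0.02921123,  0.00404332]), 'grip_force': 0.0, 'width': 0.9972174818837476}
```

View pics/top0.png

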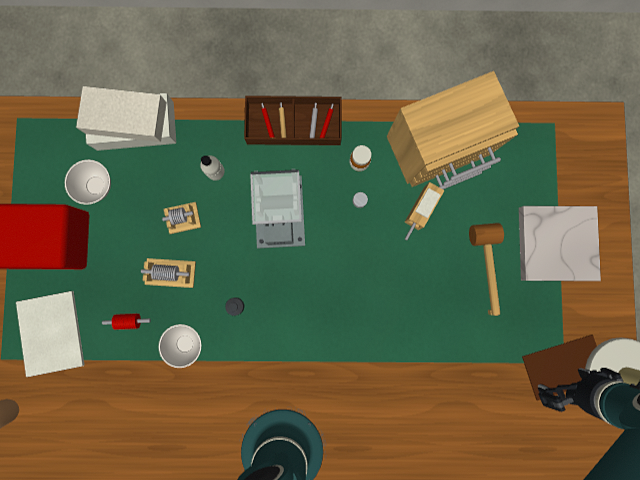

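View pics/side0.png

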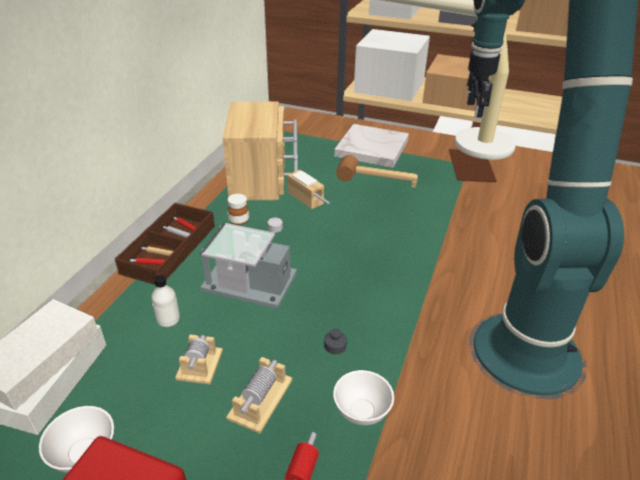

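Top view: the press is at (278,210) with its slot face towards the robot. The key's rod is at (409,235), sticking out of the sleeve at (427,202). There are three rollers:
- (168,273): long axle, grey, in a cradle
- (182,217): short axle (the spare)
- (126,321): red look-alike

The one at (168,273) fits the description. I'll measure and confirm it with a crop.

```bash
cat > m.py <<'E'
from h import *
im,d,W,p=load('top'); ims,ds,Ws,ps=load('side')
def rect(name,box,zlo,zhi,A=(im,W)):
    I,w=A; z=w[...,2]; m=np.zeros(z.shape,bool); u0,v0,u1,v1=box; m[v0:v1,u0:u1]=1
    m&=(z>zlo)&(z<zhi); P=w[m]
    if len(P)<5: print(name,'few',len(P));return
    (c,s,a)=cv2.minAreaRect((P[:,:2]*1000).astype(np.float32)); print(name,len(P),'c',np.round(c,1),'size',np.round(s,1),'ang',round(a,2),'zmed',np.round(np.median(P[:,2])*1e3,1), np.round(np.percentile(P[:,2],[5,95])*1e3,1))
S=(ims,Ws)
rect('press base',(240,160,315,255),.006,.018)
rect('press high',(240,160,315,255),.095,.120)
rect('housing top',(240,215,315,255),.095,.110)
rect('press base side',(190,215,310,310),.006,.018,S)
rect('press high side',(190,215,310,310),.098,.120,S)
rect('sleeve top',(400,180,447,245),.058,.075)
rect('sleeve top side',(280,165,330,210),.058,.075,S)
rect('rod',(400,210,425,245),.03,.044)
rect('rod side',(310,185,332,210),.03,.044,S)
rect('cradle base',(130,250,205,295),.004,.013)
rect('cradle boards',(130,250,205,295),.03,.07)
rect('cradle base side',(220,350,300,435),.004,.013,S)
rect('roller drum top',(150,255,190,290),.056,.07)
rect('axle',(130,250,205,295),.042,.049)
for n,b in dict(spare=(160,195,205,238),jar=(345,140,375,175),tin=(350,188,372,210),weight=(222,293,248,318),bowl=(155,320,205,370),mallet=(465,215,510,320),dye=(195,150,228,182)).items(): rect(n,b,.01,.15)
a=np.vstack([cv2.resize(im[245:350,95:255],(640,420),interpolation=cv2.INTER_CUBIC)])
cv2.imwrite('pics/roll.png',a[...,::-1])
E
python3 m.py
```

```text
press base 736 c [647.5  19.9] size [266.2 197.4] ang 2.86 zmed 12.2 [ 6.5 16.3]
press high 3028 c [633.5  15.7] size [180.7 122.6] ang 3.46 zmed 112.6 [104.6 116.4]
housing top 480 c [575.6  11.7] size [ 64.6 109.4] ang 2.08 zmed 105.7 [101.9 109.2]
press base side 1463 c [682.4 -53.9] size [324.8 369.8] ang 22.3 zmed 12.6 [ 6.5 16.9]
press high side 2518 c [633.   16.6] size [183.1 127.7] ang 3.37 zmed 113.2 [104.2 116.1]
sleeve top 731 c [ 655.6 -356.4] size [ 82.5 112.9] ang 61.8 zmed 66.0 [60.4 71.6]
sleeve top side 401 c [ 669.5 -370.9] size [ 83.  163.9] ang 76.85 zmed 66.2 [59.4 71.9]
rod 69 c [ 594.5 -343.5] size [36.3 79.3] ang 82.72 zmed 39.5 [33.  42.7]
rod side 96 c [ 584.3 -345.2] size [46.4 63.9] ang 82.52 zmed 38.6 [31.  42.9]
cradle base 798 c [466.6 315.9] size [118.5 201.1] ang 0.37 zmed 7.2 [ 4.2 11.3]
cradle boards 695 c [466.6 307.7] size [124.7  49.8] ang 87.38 zmed 52.2 [36.4 63.8]
cradle base side 1276 c [477.6 293.4] size [162.8 197.4] ang 22.46 zmed 8.0 [ 4.2 11.5]
roller drum top 268 c [464.9 294.6] size [87.6 32.9] ang 86.3 zmed 60.8 [56.4 65.2]
axle 186 c [466.6 308.3] size [123.4  49.8] ang 87.38 zmed 46.4 [42.7 48.8]
spare 621 c [615.8 277.3] size [69.5 85.9] ang 13.17 zmed 48.8 [10.7 63.5]
jar 428 c [ 775.  -201.6] size [52.6 52.2] ang 14.56 zmed 69.1 [23.5 74.2]
tin 176 c [ 666.8 -203.7] size [37.8 38.4] ang 0.28 zmed 22.6 [17.9 26.8]
weight 263 c [378.8 129.9] size [46.5 44.7] ang 89.56 zmed 24.9 [18.6 43.7]
bowl 1144 c [279.1 260.8] size [106.6 108.9] ang 1.25 zmed 27.5 [11.2 51.4]
mallet 1300 c [ 481.7 -547.7] size [241.8  76.4] ang 6.12 zmed 39.8 [26.2 57.2]
dye 433 c [741.9 189.3] size [43.  49.8] ang 42.74 zmed 81.1 [ 22.6 121.9]
```

View pics/roll.png

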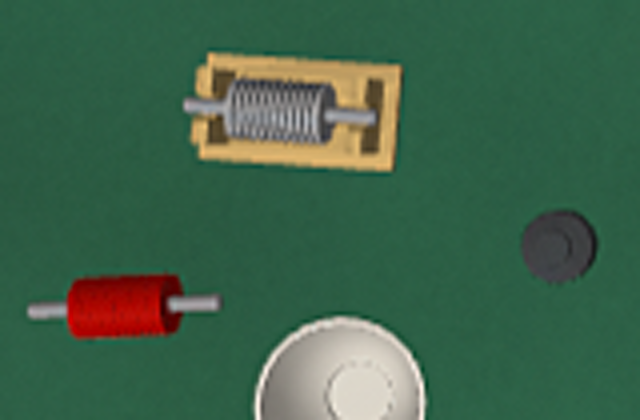

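Crop: the grey ribbed roller in the plywood cradle (crop 280,110) has long axle ends out to the boards, so it is the right one. Next I'll refine the press and sleeve fits and check them with a wireframe overlay.

```bash
cat > f.py <<'E'
from h import *
from scipy.optimize import minimize
im,d,W,p=load('top'); ims,ds,Ws,ps=load('side')
def T(x,y,a): 
    return lambda P:(R.from_euler('z',a).apply(np.asarray(P,float).reshape(-1,3)/1e3)+[x,y,0])
# sleeve: top pts
def pts(W,poly,zl,zh):
    m=np.zeros(W.shape[:2],np.uint8); cv2.fillPoly(m,[np.array(poly)],1)
    return W[(m>0)&(W[...,2]>zl)&(W[...,2]<zh)]
P=pts(W,[(401,222),(428,180),(447,186),(420,245)],.055,.076)
# rectangle area fit: robust percentile extents
def fit(P,a0,L,Wd):
    best=None
    for a in np.radians(np.arange(a0-6,a0+6.01,.2)):
        q=P[:,:2]@np.array([[np.cos(a),-np.sin(a)],[np.sin(a),np.cos(a)]])
        lo,hi=np.percentile(q,[1.5,98.5],axis=0); s=np.prod(hi-lo)
        if best is None or s<best[0]: best=(s,a,lo,hi)
    s,a,lo,hi=best; c=(lo+hi)/2; print('ang',np.degrees(a),'ext',(hi-lo)*1e3)
    c=np.array([[np.cos(a),-np.sin(a)],[np.sin(a),np.cos(a)]])@c; print(' c',c*1e3); return a,c
a,c=fit(P,-27,112,44)
sl=c-.056*np.array([np.cos(a),np.sin(a)]); print('mouth',sl)
Q=pts(W,[(240,160),(315,160),(315,255),(240,255)],.098,.12)
a2,c2=fit(Q,3.4,178,120); H=pts(W,[(255,222),(300,222),(300,252),(255,252)],.098,.109)
fit(H,3.4,0,0)
pr=c2+.023*np.array([np.cos(a2),np.sin(a2)]); print('press',pr)
import json,sys
if len(sys.argv)>1: pr=np.array(json.loads(sys.argv[1])[:2]);a2=np.radians(json.loads(sys.argv[1])[2]); v=json.loads(sys.argv[2]); sl=np.array(v[:2]);a=np.radians(v[2])
def box(x0,x1,y0,y1,z0,z1):
    C=[(x,y,z) for x in(x0,x1) for y in(y0,y1) for z in(z0,z1)]
    return [(C[i],C[j]) for i in range(8) for j in range(i+1,8) if sum(A!=B for A,B in zip(C[i],C[j]))==1]
PB=[(box(-117,75,-65,65,0,12),(255,0,0)),(box(-112,-36,-34,34,12,105),(255,255,0)),(box(-112,-112.1,-11,11,63,77),(255,0,255))]
SB=[(box(0,112,-22,22,0,62),(255,0,0)),(box(-50,-49,-4,4,31,39),(255,0,255))]
def ov(I,p,u0,v0,u1,v1,k):
    g=cv2.resize(I[v0:v1,u0:u1],None,fx=k,fy=k,interpolation=cv2.INTER_CUBIC)
    for t,L in((T(*pr,a2),PB),(T(*sl,a),SB)):
        for B,col in L:
            for A,C in B:
                q=(pix(t([A,C]),p)+.5-[u0,v0])*k; cv2.line(g,*[tuple(int(x) for x in z) for z in q],col,1,cv2.LINE_AA)
    return g
def pad(g): 
    o=np.zeros((300,400,3),np.uint8); g=g[:300,:400]; o[:g.shape[0],:g.shape[1]]=g; return o
o=np.vstack([np.hstack([pad(ov(im,p,235,165,335,255,4-.7)),pad(ov(im,p,395,175,455,245,4.2))]),np.hstack([pad(ov(ims,ps,190,215,310,305,3.3)),pad(ov(ims,ps,270,160,340,220,5))])])
cv2.imwrite(sys.argv[3] if len(sys.argv)>3 else 'pics/ov.png',o[...,::-1])
E
python3 f.py
```

```text
ang -29.59999999999995 ext [109.68984828  42.99720558]
 c [ 647.18647486 -372.30409669]
mouth [ 0.59849476 -0.34464335]
ang 0.4000000000000026 ext [170.88954061 117.12165063]
 c [632.97857514  16.34660813]
ang 4.600000000000007 ext [44.55065557 66.54790861]
 c [565.88720582  11.26614392]
press [0.65597801 0.01650718]
```

View pics/ov.png

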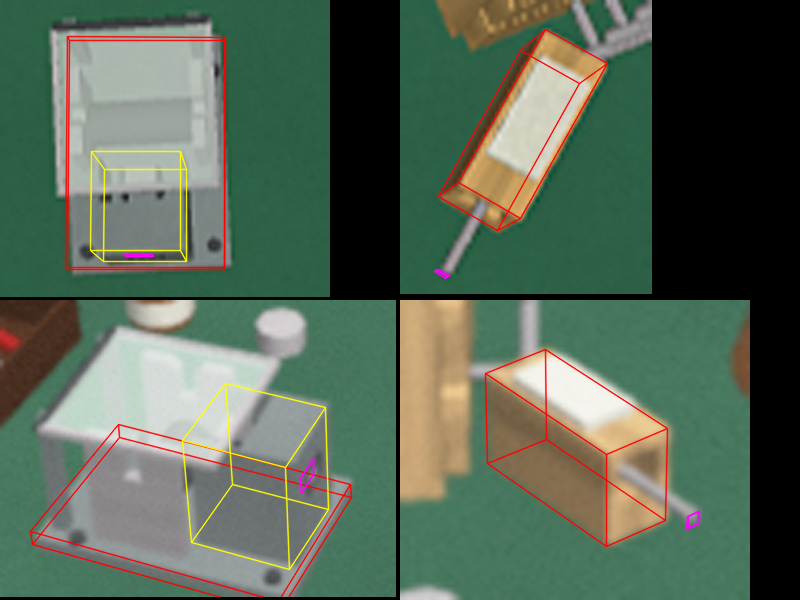

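```bash
python3 f.py '[0.655,0.0165,3.4]' '[0.5985,-0.3445,-29.2]' pics/ov2.png >/dev/null
```

```text
(no output)
```

View pics/ov2.png

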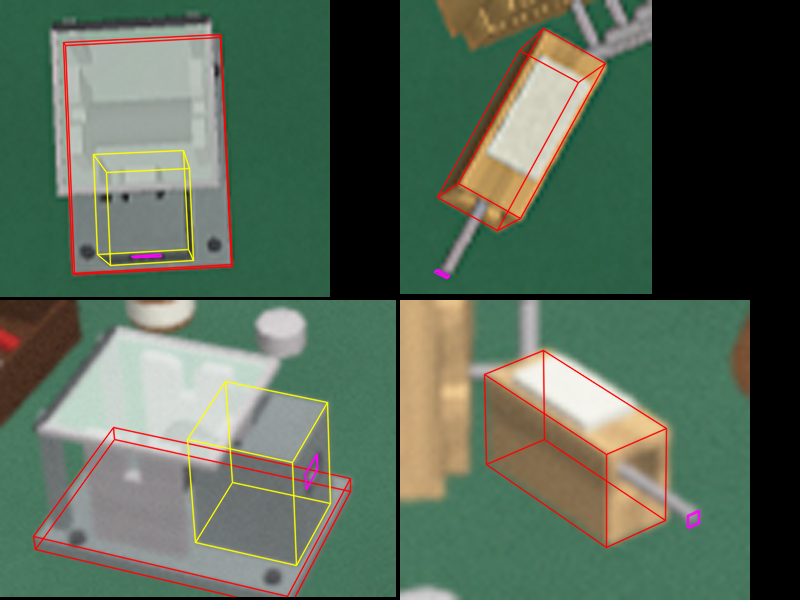

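The overlay fits within about 1 px, so press = (0.655, 0.0165, 3.4°) and sleeve mouth = (0.5985, -0.3445, -29.2°). I'll go to the rod now, 27 mm out from the mouth.

```bash
cat > go.py <<'E'
# usage: go.py x y z phi(deg of tool x, tool down) -> delta in inch units from current tool pose
from h import *; import sys
x,y,z,f=map(float,sys.argv[1:5]); s=r.sense(); Rt=R.from_rotvec(s['orientation'])
G=R.from_euler('z',np.radians(f))*R.from_euler('x',np.pi)
print('tcp',np.round(s['tcp_pos'],4),'phi',np.round(np.degrees(np.arctan2(*Rt.as_matrix()[[1,0],0])),2),'j7',round(s['joint_pos'][6],2),'w',round(s['width'],3),'grip',round(s['grip_force'],1),'F',np.round(s['ft_force'],1),'t',round(s['t'],1))
print('shift',np.round(Rt.inv().apply(np.array([x,y,z])-s['tcp_pos'])/.1,3),'turn',np.round((Rt.inv()*G).as_rotvec()/np.radians(45),3))
E
python3 go.py 0.575 -0.3313 0.15 -29.2
```

```text
tcp [ 0.2353 -0.6054  0.2304] phi 21.24 j7 -0.06 w 0.997 grip 0.0 F [-0.3 -0.1  0.5] t 0.1
shift [ 4.16  -1.323  0.806] turn [-2.000e-03  1.000e-03  1.121e+00]
```

```bash
A='[0.12,-0.04,0.01,0,0,0,-1, 0.25,-0.08,0.02,0,0,0,-1, 0.4,-0.13,0.03,0,0,0,-1, 0.55,-0.18,0.05,0,0,0,-1, 0.7,-0.23,0.06,0,0,0,-1, 0.85,-0.28,0.07,0,0,0,-1, 1,-0.32,0.08,0,0,0,-1, 1,-0.32,0.08,0,0,0,-1]'
python3 -m inch '[0.12,-0.04,0.01,0,0,0,-1, 0.25,-0.08,0.02,0,0,0,-1, 0.4,-0.13,0.03,0,0,0,-1, 0.55,-0.18,0.05,0,0,0,-1, 0.7,-0.23,0.06,0,0,0,-1, 0.85,-0.28,0.07,0,0,0,-1, 1,-0.32,0.08,0,0,0,-1, 1,-0.32,0.08,0,0,0,-1]'
python3 -m inch '[0.12,-0.04,0.01,0,0,0,-1, 0.25,-0.08,0.02,0,0,0,-1, 0.4,-0.13,0.03,0,0,0,-1, 0.55,-0.18,0.05,0,0,0,-1, 0.7,-0.23,0.06,0,0,0,-1, 0.85,-0.28,0.07,0,0,0,-1, 1,-0.32,0.08,0,0,0,-1, 1,-0.32,0.08,0,0,0,-1]'
python3 -m inch '[0.12,-0.04,0.01,0,0,0,-1, 0.25,-0.08,0.02,0,0,0,-1, 0.4,-0.13,0.03,0,0,0,-1, 0.55,-0.18,0.05,0,0,0,-1, 0.7,-0.23,0.06,0,0,0,-1, 0.85,-0.28,0.07,0,0,0,-1, 1,-0.32,0.08,0,0,0,-1, 1,-0.32,0.08,0,0,0,-1]'
python3 -m inch '[0.12,-0.04,0.01,0,0,0.12,-1, 0.25,-0.08,0.02,0,0,0.25,-1, 0.4,-0.13,0.03,0,0,0.4,-1, 0.55,-0.18,0.05,0,0,0.55,-1, 0.7,-0.23,0.06,0,0,0.7,-1, 0.85,-0.28,0.07,0,0,0.85,-1, 1,-0.32,0.08,0,0,1,-1, 1,-0.32,0.08,0,0,1,-1]'
python3 go.py 0.575 -0.3313 0.10 -29.2
```

```text
t: 0.9
tcp_pos: [0.3202, -0.5376, 0.2232]
orientation: [-3.086, -0.586, -0.002]
ft_force: [0.1, 0.3, 0.2]
width: 1.002
grip_force: 0.0
t: 1.7
tcp_pos: [0.4016, -0.4713, 0.2151]
orientation: [-3.086, -0.586, -0.002]
ft_force: [0.7, 0.4, 0.3]
width: 1.002
grip_force: 0.0
t: 2.5
tcp_pos: [0.483, -0.405, 0.2071]
orientation: [-3.086, -0.586, -0.002]
ft_force: [-0.1, 0.6, -0.4]
width: 1.003
grip_force: 0.0
t: 3.3
tcp_pos: [0.5634, -0.3398, 0.199]
orientation: [-3.075, 0.642, -0.0]
ft_force: [-0.8, 0.5, -0.0]
width: 0.999
grip_force: 0.0
tcp [ 0.5634 -0.3398  0.199 ] phi -23.6 j7 -1.47 w 0.999 grip 0.0 F [-0.8  0.5 -0. ] t 3.3
shift [ 0.072 -0.124  0.99 ] turn [-0.001  0.     0.124]
```

```bash

python3 -m inch '[0.03,-0.06,0.12,0,0,0.06,-1, 0.07,-0.12,0.25,0,0,0.124,-1, 0.07,-0.124,0.4,0,0,0.124,-1, 0.07,-0.124,0.55,0,0,0.124,-1, 0.07,-0.124,0.7,0,0,0.124,-1, 0.07,-0.124,0.85,0,0,0.124,-1, 0.07,-0.124,0.97,0,0,0.124,-1, 0.07,-0.124,1,0,0,0.124,-1]'
python3 go.py 0.575 -0.3313 0.027 -29.2
python3 - <<'E'
from h import *
im,d,p=cam('side'); u,v=np.round(pix(np.array([[.575,-.331,.035]]),p)[0]).astype(int); print(u,v)
g=im[v-60:v+45,u-70:u+70]; cv2.imwrite('pics/g1.png',cv2.resize(g,None,fx=4,fy=4,interpolation=2)[...,::-1])
E
```

```text
t: 4.1
tcp_pos: [0.5722, -0.3328, 0.0971]
orientation: [-3.039, 0.795, 0.005]
ft_force: [0.4, 0.6, -0.0]
width: 1.001
grip_force: 0.0
tcp [ 0.5722 -0.3328  0.0971] phi -29.33 j7 -1.57 w 1.001 grip 0.0 F [ 0.4  0.6 -0. ] t 4.1
shift [ 0.019 -0.026  0.701] turn [ 0.     0.004 -0.003]
323 200
```

View pics/g1.png

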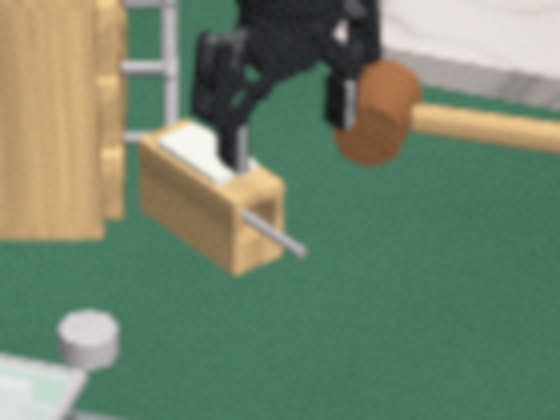

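The fingers straddle the rod (rod tip at crop (300,252), mouth at (260,215)). Next: descend, close, lift 3 mm and draw out.

```bash

python3 -m inch '[0,-0.01,0.12,0,0,0,-1, 0.01,-0.02,0.25,0,0,0,-1, 0.01,-0.02,0.38,0,0,0,-1, 0.01,-0.02,0.5,0,0,0,-1, 0.01,-0.02,0.6,0,0,0,-1, 0.01,-0.02,0.68,0,0,0,-1, 0.01,-0.02,0.7,0,0,0,-1, 0.01,-0.02,0.7,0,0,0,-1]' 60
python3 -m inch '[0,0,0,0,0,0,0.6, 0,0,0,0,0,0,1, 0,0,0,0,0,0,1, 0,0,0,0,0,0,1, 0,0,0,0,0,0,1, 0,0,0,0,0,0,1, 0,0,0,0,0,0,1, 0,0,0,0,0,0,1]' 60
python3 go.py 0.4615 -0.2679 0.03 -29.2
```

```text
t: 4.95
tcp_pos: [0.5751, -0.3319, 0.0289]
orientation: [-3.039, 0.796, 0.001]
ft_force: [-0.6, -0.2, 0.6]
width: 0.999
grip_force: 0.0
t: 5.75
tcp_pos: [0.5752, -0.3319, 0.0294]
orientation: [3.039, -0.796, 0.0]
ft_force: [-0.3, 0.2, 1.7]
width: 0.063
grip_force: 58.7
tcp [ 0.5752 -0.3319  0.0294] phi -29.34 j7 -1.57 w 0.063 grip 58.7 F [-0.3  0.2  1.7] t 5.8
shift [-1.305 -0.    -0.006] turn [ 0.    -0.    -0.003]
```

```bash

python3 -m inch '[0,0,-0.02,0,0,0,1, -0.06,0,-0.02,0,0,0,1, -0.2,0,-0.02,0,0,0,1, -0.35,0,-0.02,0,0,0,1, -0.5,0,-0.02,0,0,0,1, -0.65,0,-0.02,0,0,0,1, -0.75,0,-0.02,0,0,0,1, -0.8,0,-0.02,0,0,0,1]'
python3 -m inch '[-0.08,0,0,0,0,0,1, -0.18,0,0,0,0,0,1, -0.3,0,0,0,0,0,1, -0.4,0,0,0,0,0,1, -0.5,0,0,0,0,0,1, -0.55,0,0,0,0,0,1, -0.6,0,0,0,0,0,1, -0.6,0,0,0,0,0,1]'
python3 go.py 0.4615 -0.2679 0.03 -29.2
python3 - <<'E'
from h import *
im,d,p=cam('side'); u,v=np.round(pix(np.array([[.48,-.28,.035]]),p)[0]).astype(int); print(u,v)
g=im[v-60:v+45,u-70:u+70]; cv2.imwrite('pics/g2.png',cv2.resize(g,None,fx=4,fy=4,interpolation=2)[...,::-1])
E
```

```text
t: 6.55
tcp_pos: [0.5044, -0.2921, 0.0312]
orientation: [-3.039, 0.796, 0.001]
ft_force: [0.8, -1.2, -1.2]
width: 0.06
grip_force: 58.6
t: 7.35
tcp_pos: [0.4527, -0.263, 0.0313]
orientation: [-3.039, 0.796, 0.0]
ft_force: [-0.9, 0.6, -1.3]
width: 0.055
grip_force: 58.6
tcp [ 0.4527 -0.263   0.0313] phi -29.34 j7 -1.58 w 0.055 grip 58.6 F [-0.9  0.6 -1.3] t 7.3
shift [ 0.101 -0.     0.013] turn [ 0.     0.    -0.003]
349 217
```

View pics/g2.png

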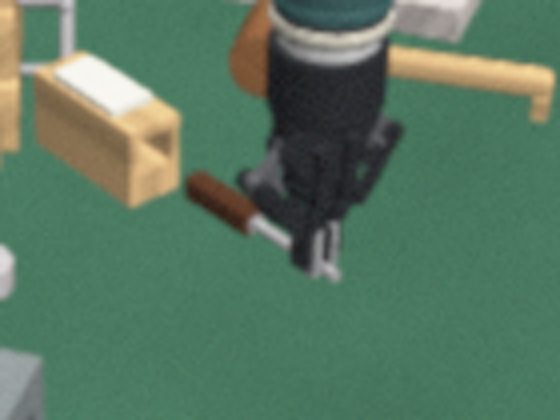

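The key is out and level in the fingers. I'll lower it to the mat and let go.

```bash

python3 -m inch '[0,0,0.06,0,0,0,1, 0,0,0.12,0,0,0,1, 0,0,0.17,0,0,0,1, 0,0,0.21,0,0,0,1, 0,0,0.24,0,0,0,1, 0,0,0.26,0,0,0,1, 0,0,0.27,0,0,0,1, 0,0,0.27,0,0,0,1]'
python3 -m inch '[0,0,0,0,0,0,0.7, 0,0,0,0,0,0,0.5, 0,0,0,0,0,0,0.2, 0,0,0,0,0,0,-0.2, 0,0,0,0,0,0,-0.4, 0,0,-0.1,0,0,0,-0.5, 0,0,-0.25,0,0,0,-0.5, 0,0,-0.4,0,0,0,-0.5]'
python3 -m inch '[0,0,-0.1,0,0,0,-0.5, -0.1,0,-0.25,0,0,0,-0.5, -0.25,0,-0.4,0,0,0,-0.5, -0.4,0,-0.5,0,0,0,-0.5, -0.6,0,-0.6,0,0,0,-0.5, -0.8,0,-0.6,0,0,0,-0.5, -0.95,0,-0.6,0,0,0,-0.5, -1,0,-0.6,0,0,0,-0.5]'
cat > key.py <<'E'
from h import *
im,d,p=cam('top'); W=world('top',d,p)
z=W[...,2]
m=(W[...,0]>.36)&(W[...,0]<.6)&(W[...,1]>-.36)&(W[...,1]<-.15)
hsv=cv2.cvtColor(im,cv2.COLOR_RGB2HSV)
mh=m&(z>.008)&(z<.03)&((hsv[...,0]<20)|(hsv[...,0]>170))&(hsv[...,1]>90)
P=W[mh]; print(len(P)); 
(c,s,a)=cv2.minAreaRect((P[:,:2]*1e3).astype(np.float32)); print('handle',c,s,a,np.median(P[:,2]))
mr=m&(z>.005)&(z<.03)&(hsv[...,1]<60); P=W[mr]; print(len(P))
if len(P)>4: print('rod',cv2.minAreaRect((P[:,:2]*1e3).astype(np.float32)),np.median(P[:,2]))
u,v=np.round(pix(np.array([[.49,-.28,.01]]),p)[0]).astype(int)
cv2.imwrite('pics/k1.png',cv2.resize(im[v-50:v+50,u-60:u+60],None,fx=5,fy=5,interpolation=2)[...,::-1])
E
python3 key.py; python3 go.py .5 -.28 .1 -29.2
```

```text
t: 8.2
tcp_pos: [0.4531, -0.2633, 0.0043]
orientation: [3.039, -0.796, 0.0]
ft_force: [-0.0, -0.2, -1.0]
width: 0.061
grip_force: 58.6
t: 9.0
tcp_pos: [0.4533, -0.2634, 0.0457]
orientation: [3.039, -0.796, 0.001]
ft_force: [-0.1, 0.3, -0.3]
width: 0.748
grip_force: 0.0
t: 9.8
tcp_pos: [0.3648, -0.2136, 0.105]
orientation: [-3.039, 0.796, -0.0]
ft_force: [0.1, -0.6, 0.8]
width: 0.752
grip_force: 0.0
172
handle (554.551025390625, -321.4422607421875) (20.49083709716797, 111.86679077148438) 55.85304260253906 0.01863863595815635
88
rod ((472.1822509765625, -272.6200866699219), (8.64754581451416, 79.52509307861328), 61.590145111083984) 0.012781459493413937
tcp [ 0.365  -0.2137  0.1049] phi -29.34 j7 -1.61 w 0.754 grip 0.0 F [-1.1  1.3  0.2] t 9.8
shift [ 1.502 -0.084  0.049] turn [-0.    -0.    -0.003]
```

The rod measures 79.5 mm long at -28.4°, and its height is right. That puts the handle middle at about (0.533, -0.306).

```bash

python3 -m inch '[0.15,0,0,0,0,0,-0.5, 0.3,0,0,0,0,0,-0.5, 0.45,0,0,0,0,0,-0.5, 0.6,0,0,0,0,0,-0.5, 0.75,0,0,0,0,0,-0.5, 0.9,0,0,0,0,0,-0.5, 1,0,0,0,0,0,-0.5, 1,0,0,0,0,0,-0.5]'
python3 -m inch '[0.15,0,0,0,0,0,-0.5, 0.3,0,0,0,0,0,-0.5, 0.45,0,0.1,0,0,0,-0.5, 0.6,0,0.2,0,0,0,-0.5, 0.75,0,0.3,0,0,0,-0.5, 0.9,0,0.4,0,0,0,-0.5, 0.92,0,0.5,0,0,0,-0.5, 0.92,0,0.5,0,0,0,-0.5]'
python3 go.py .533 -.306 .003 -28.8
```

```text
t: 10.65
tcp_pos: [0.4546, -0.264, 0.1044]
orientation: [3.039, -0.795, 0.002]
ft_force: [0.1, 0.2, -0.6]
width: 0.749
grip_force: 0.0
t: 11.45
tcp_pos: [0.5318, -0.3075, 0.0526]
orientation: [-3.038, 0.795, 0.006]
ft_force: [-0.2, 0.9, -0.6]
width: 0.75
grip_force: 0.0
tcp [ 0.5318 -0.3075  0.0526] phi -29.34 j7 -1.57 w 0.75 grip 0.0 F [-0.2  0.9 -0.6] t 11.4
shift [ 0.005 -0.019  0.496] turn [ 0.     0.005 -0.012]
```

```bash

python3 -m inch '[0,-0.01,0.1,0,0,-0.01,-0.5, 0,-0.02,0.2,0,0,-0.01,-0.5, 0,-0.02,0.3,0,0,-0.01,-0.5, 0,-0.02,0.4,0,0,-0.01,-0.5, 0,-0.02,0.46,0,0,-0.01,-0.5, 0,-0.02,0.49,0,0,-0.01,-0.5, 0,-0.02,0.49,0,0,-0.01,-0.5, 0,-0.02,0.49,0,0,-0.01,0]' 80
python3 -m inch '[0,0,0,0,0,0,0.6, 0,0,0,0,0,0,1, 0,0,0,0,0,0,1, 0,0,0,0,0,0,1, 0,0,0,0,0,0,1, 0,0,-0.05,0,0,0,1, 0,0,-0.15,0,0,0,1, 0,0,-0.3,0,0,0,1]' 80
python3 go.py .430 .003 .065 183.4
```

```text
t: 12.25
tcp_pos: [0.5345, -0.3068, 0.0055]
orientation: [3.042, -0.784, 0.001]
ft_force: [-0.5, -0.9, 0.3]
width: 0.598
grip_force: 0.0
t: 13.05
tcp_pos: [0.5337, -0.3062, 0.0353]
orientation: [-3.042, 0.784, 0.003]
ft_force: [0.4, -0.4, -1.3]
width: 0.181
grip_force: 79.1
tcp [ 0.5337 -0.3062  0.0353] phi -28.89 j7 -1.56 w 0.181 grip 79.1 F [ 0.4 -0.4 -1.3] t 13.1
shift [-2.402 -2.206 -0.293] turn [3.000e-03 1.000e-03 3.282e+00]
```

Held (80 N). I'll lift it, then swing it round over clear mat.

```bash

python3 -m inch '[-0.1,0,-0.12,0,0,0,1, -0.2,-0.05,-0.25,0,0,0,1, -0.35,-0.1,-0.38,0,0,0,1, -0.5,-0.15,-0.5,0,0,0,1, -0.65,-0.2,-0.6,0,0,0,1, -0.8,-0.25,-0.7,0,0,0,1, -0.95,-0.3,-0.8,0,0,0,1, -1,-0.3,-0.8,0,0,0,1]'
python3 -m inch '[-0.05,0,0,0,0,-0.1,1, -0.1,0,0,0,0,-0.25,1, -0.15,0,0,0,0,-0.4,1, -0.2,0,0,0,0,-0.55,1, -0.2,0,0,0,0,-0.7,1, -0.2,0,0,0,0,-0.85,1, -0.2,0,0,0,0,-1,1, -0.2,0,0,0,0,-1,1]'
python3 -m inch '[0,0,0,0,0,-0.15,1, 0,0,0,0,0,-0.3,1, 0,0,0,0,0,-0.45,1, 0,0,0,0,0,-0.6,1, 0,0,0,0,0,-0.75,1, 0,0,0,0,0,-0.9,1, 0,0,0,0,0,-1,1, 0,0,0,0,0,-1,1]'
python3 go.py .408 .002 .1 183.4
```

```text
t: 13.85
tcp_pos: [0.4615, -0.2312, 0.1174]
orientation: [-3.043, 0.782, -0.004]
ft_force: [0.6, 0.4, -0.8]
width: 0.182
grip_force: 79.1
t: 14.65
tcp_pos: [0.444, -0.2229, 0.1155]
orientation: [3.11, 0.44, 0.001]
ft_force: [-1.0, 0.2, -0.9]
width: 0.185
grip_force: 79.0
t: 15.45
tcp_pos: [0.4439, -0.2227, 0.1153]
orientation: [2.708, 1.593, 0.0]
ft_force: [0.0, 0.2, -1.3]
width: 0.178
grip_force: 79.0
tcp [ 0.4439 -0.2227  0.1153] phi 60.94 j7 -0.27 w 0.178 grip 79.0 F [ 0.   0.2 -1.3] t 15.4
shift [ 1.79  -1.405  0.153] turn [ 0.     0.    -2.721]
```

```bash

python3 -m inch '[0.08,-0.06,0,0,0,-0.15,1, 0.16,-0.12,0,0,0,-0.3,1, 0.24,-0.18,0,0,0,-0.45,1, 0.32,-0.24,0,0,0,-0.6,1, 0.4,-0.3,0,0,0,-0.75,1, 0.5,-0.38,0,0,0,-0.9,1, 0.6,-0.47,0,0,0,-1,1, 0.6,-0.47,0,0,0,-1,1]'
python3 -m inch '[0,0,0,0,0,-0.15,1, 0,0,0,0,0,-0.3,1, 0,0,0,0,0,-0.45,1, 0,0,0,0,0,-0.6,1, 0,0,0,0,0,-0.75,1, 0,0,0,0,0,-0.9,1, 0,0,0,0,0,-1,1, 0,0,0,0,0,-1,1]'
python3 go.py .408 .002 .1 183.4
```

```text
t: 16.25
tcp_pos: [0.4313, -0.1458, 0.1153]
orientation: [-1.889, -2.509, -0.0]
ft_force: [-0.8, 0.7, -1.6]
width: 0.181
grip_force: 79.0
t: 17.05
tcp_pos: [0.4317, -0.148, 0.1152]
orientation: [-0.791, -3.04, 0.0]
ft_force: [0.4, -0.6, -0.3]
width: 0.184
grip_force: 79.0
tcp [ 0.4317 -0.148   0.1152] phi 150.83 j7 0.95 w 0.184 grip 79.0 F [ 0.4 -0.6 -0.3] t 17.1
shift [0.938 1.195 0.152] turn [-0.    -0.    -0.724]
```

```bash

python3 -m inch '[0.1,0.14,0.02,0,0,-0.1,1, 0.2,0.28,0.04,0,0,-0.2,1, 0.32,0.42,0.06,0,0,-0.3,1, 0.44,0.56,0.08,0,0,-0.45,1, 0.56,0.7,0.1,0,0,-0.6,1, 0.68,0.84,0.12,0,0,-0.7,1, 0.8,1,0.15,0,0,-0.72,1, 0.9,1,0.15,0,0,-0.72,1]'
python3 go.py .408 .002 .066 183.4
```

```text
t: 17.85
tcp_pos: [0.4008, -0.013, 0.1002]
orientation: [-0.105, 3.139, 0.002]
ft_force: [0.1, 0.2, -0.4]
width: 0.182
grip_force: 79.0
tcp [ 0.4008 -0.013   0.1002] phi -176.17 j7 1.12 w 0.182 grip 79.0 F [ 0.1  0.2 -0.4] t 17.9
shift [-0.081  0.144  0.342] turn [0.002 0.001 0.01 ]
```

```bash

python3 -m inch '[-0.02,0.03,0.05,0,0,0,1, -0.04,0.06,0.1,0,0,0.01,1, -0.06,0.09,0.15,0,0,0.01,1, -0.08,0.12,0.2,0,0,0.01,1, -0.08,0.14,0.25,0,0,0.01,1, -0.08,0.14,0.3,0,0,0.01,1, -0.08,0.14,0.34,0,0,0.01,1, -0.08,0.14,0.34,0,0,0.01,1]'
python3 go.py .408 .002 .066 183.4
cat > tip.py <<'E'
from h import *
it,dt,pt=cam('top'); is_,ds,ps=cam('side'); Wt=world('top',dt,pt); Ws=world('side',ds,ps)
sl=np.array([.655,.0165,0]); a=np.radians(3.4)
for n,W in(('top',Wt),('side',Ws)):
    q=R.from_euler('z',-a).apply((W-sl).reshape(-1,3)).reshape(W.shape)+[.112,0,-.07]  # slot frame
    m=(q[...,0]>-.09)&(q[...,0]<-.004)&(abs(q[...,1])<.03)&(abs(q[...,2])<.02)
    Q=q[m]*1e3; print(n,len(Q))
    if len(Q)>10:
        print(' x range',np.percentile(Q[:,0],[2,98]).round(1)); 
        for lo,hi in((-90,-60),(-60,-40),(-40,-20),(-20,-4)):
            k=(Q[:,0]>lo)&(Q[:,0]<hi)
            if k.sum()>4: print(lo,hi,k.sum(),'y',np.median(Q[k,1]).round(1),'z med/max',np.median(Q[k,2]).round(1),np.percentile(Q[k,2],95).round(1))
def mk(I,p,k,w,h,du=0):
    t=lambda P:R.from_euler('z',a).apply(np.array(P,float)/1e3-[.112,0,-.07])+sl
    u,v=np.round(pix(t([[0,0,0]]),p)[0]).astype(int); u0,v0=u-w//2,v-h//2
    g=cv2.resize(I[v0:v0+h,u0:u0+w],None,fx=k,fy=k,interpolation=2)
    L=[(0,11,7),(0,-11,7),(0,-11,-7),(0,11,-7)]
    q=((pix(t(L),p)+.5-[u0,v0])*k).astype(int); cv2.polylines(g,[q],True,(255,0,255),1)
    q=((pix(t([(-60,0,0),(0,0,0)]),p)+.5-[u0,v0])*k).astype(int); cv2.line(g,tuple(map(int,q[0])),tuple(map(int,q[1])),(255,255,0),1)
    return g
import sys
cv2.imwrite(sys.argv[1],np.hstack([mk(it,pt,7,56,80),mk(is_,ps,7,56,80)])[...,::-1])
E
python3 tip.py pics/tip1.png
```

```text
t: 18.65
tcp_pos: [0.4078, -0.0017, 0.0657]
orientation: [0.084, -3.139, -0.0]
ft_force: [-0.2, -0.2, -0.8]
width: 0.181
grip_force: 79.1
tcp [ 0.4078 -0.0017  0.0657] phi -176.94 j7 0.99 w 0.181 grip 79.1 F [-0.2 -0.2 -0.8] t 18.6
shift [-0.004  0.037 -0.003] turn [ 0.    -0.001 -0.008]
top 65
 x range [-71.8 -20.7]
-90 -60 15 y -5.1 z med/max 2.4 4.8
-60 -40 26 y -3.2 z med/max 2.3 4.8
-40 -20 24 y -4.3 z med/max 2.1 5.7
side 107
 x range [-88.6 -22.1]
-90 -60 47 y -1.3 z med/max 2.1 5.6
-60 -40 31 y -0.7 z med/max 2.7 6.7
-40 -20 29 y -1.1 z med/max 2.8 5.3
```

View pics/tip1.png

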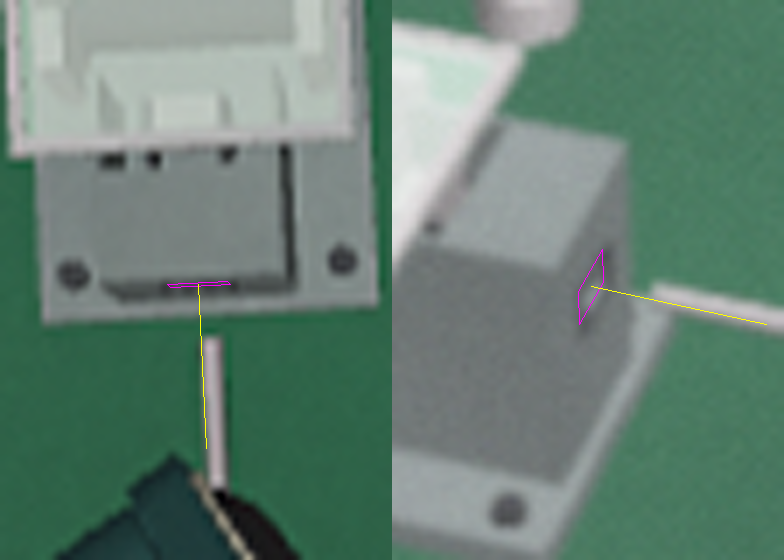

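The rod tip stops 20 mm short of the slot, and the rod runs about 4 mm too far to press -y. In the side view its height agrees with the slot (crop (596,284)). I'll shift +4 mm and insert gradually.

```bash

python3 -m inch '[0,0.02,0,0,0,0,1, 0,0.04,0,0,0,-0.01,1, 0,0.04,0,0,0,-0.01,1, -0.07,0.04,0,0,0,-0.01,1, -0.14,0.04,0,0,0,-0.01,1, -0.21,0.04,0,0,0,-0.01,1, -0.28,0.04,0,0,0,-0.01,1, -0.3,0.04,0,0,0,-0.01,1]'
python3 go.py .472 .006 .066 183.4
```

```text
t: 19.55
tcp_pos: [0.4392, 0.0042, 0.0663]
orientation: [-0.096, 3.139, 0.001]
ft_force: [-0.7, 0.0, -0.8]
width: 0.185
grip_force: 79.1
tcp [0.4392 0.0042 0.0663] phi -176.51 j7 1.0 w 0.185 grip 79.1 F [-0.7  0.  -0.8] t 19.6
shift [-0.328 -0.002  0.003] turn [0.001 0.001 0.002]
```

Inside the slot with no contact. Now press.

```bash

python3 -m inch '[-0.06,0,0,0,0,0,1, -0.12,0,0,0,0,0,1, -0.18,0,0,0,0,0,1, -0.24,0,0,0,0,0,1, -0.28,0,0,0,0,0,1, -0.31,0,0,0,0,0,1, -0.335,0,0,0,0,0,1, -0.345,0,0,0,0,0,1]'
python3 go.py .472 .006 .066 183.4
python3 - <<'E'
from h import *
d=cam('side')[1]
W=world('side',d,r.camera_params('side')); m=(W[...,2]>.125)&(abs(W[...,1])<.1)&(W[...,0]>.6)&(W[...,0]<.9); print('guard pts',m.sum())
E
```

```text
t: 20.35
tcp_pos: [0.4712, 0.006, 0.0658]
orientation: [0.096, -3.137, 0.001]
ft_force: [-5.5, 0.6, 1.0]
width: 0.186
grip_force: 79.2
tcp [0.4712 0.006  0.0658] phi -176.48 j7 1.0 w 0.186 grip 79.2 F [-5.5  0.6  1. ] t 20.4
shift [-0.008 -0.    -0.002] turn [-0.001 -0.004  0.003]
guard pts 1030
```

5.5 N on the tab, and the guard is rising. Pull back and check that it opened.

```bash

python3 -m inch '[0,0,0,0,0,0,1, 0,0,0,0,0,0,1, 0.1,0,0,0,0,0,1, 0.2,0,0,0,0,0,1, 0.3,0,0,0,0,0,1, 0.4,0,0,0,0,0,1, 0.5,0,0,0,0,0,1, 0.6,0,0,0,0,0,1]'
python3 - <<'E'
from h import *
im,d,p=cam('side')
W=world('side',d,p); m=(W[...,2]>.118)&(abs(W[...,1]-.02)<.08)&(W[...,0]>.62)&(W[...,0]<.9); P=W[m]; print('guard',m.sum(),P.min(0),P.max(0))
cv2.imwrite('pics/s2.png',im[...,::-1])
E
python3 go.py .43 -.09 .07 183.4
```

```text
t: 21.2
tcp_pos: [0.4119, 0.0023, 0.0664]
orientation: [-0.096, 3.14, -0.0]
ft_force: [-0.2, -0.2, -1.2]
width: 0.183
grip_force: 79.1
guard 2137 [ 0.71245335 -0.04228628  0.11802423] [0.79225579 0.08977294 0.23130551]
tcp [0.4098 0.0021 0.0661] phi -176.47 j7 0.99 w 0.188 grip 79.1 F [-1.7 -0.  -1.7] t 21.2
shift [-0.145 -0.931 -0.039] turn [-0.001 -0.003  0.003]
```

View pics/s2.png

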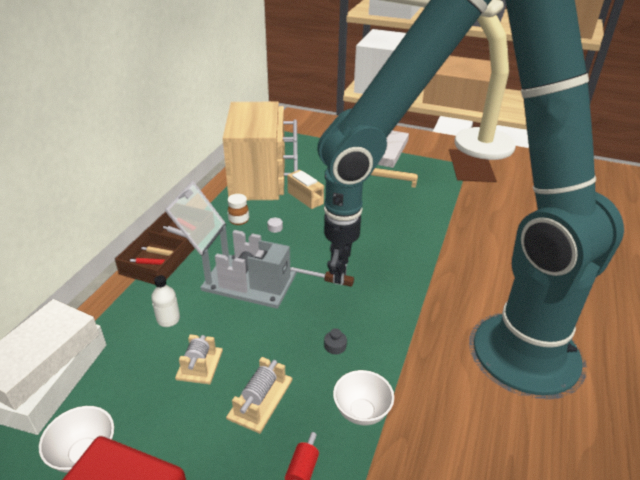

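The guard stands open (seen at (195,215)). Lay the key down at about (0.42, -0.10).

```bash

python3 -m inch '[0,-0.12,0,0,0,0,1, 0,-0.25,0,0,0,0,1, -0.03,-0.4,0,0,0,0,1, -0.06,-0.55,0,0,0,0,1, -0.09,-0.7,0,0,0,0,1, -0.12,-0.85,0,0,0,0,1, -0.12,-1,0,0,0,0,1, -0.12,-1,0,0,0,0,1]'
python3 -m inch '[0,0,0.1,0,0,0,1, 0,0,0.2,0,0,0,1, 0,0,0.3,0,0,0,1, 0,0,0.4,0,0,0,1, 0,0,0.49,0,0,0,1, 0,0,0.55,0,0,0,1, 0,0,0.58,0,0,0,1, 0,0,0.59,0,0,0,1]'
python3 go.py .43 -.097 .0045 183.4
```

```text
t: 22.05
tcp_pos: [0.4311, -0.0995, 0.0661]
orientation: [-0.089, 3.14, -0.001]
ft_force: [0.9, -0.1, -1.2]
width: 0.182
grip_force: 79.1
t: 22.85
tcp_pos: [0.4306, -0.0965, 0.0069]
orientation: [0.097, -3.14, -0.0]
ft_force: [-0.5, 0.3, -1.1]
width: 0.176
grip_force: 79.1
tcp [ 0.4306 -0.0965  0.0069] phi -176.47 j7 1.11 w 0.176 grip 79.1 F [-0.5  0.3 -1.1] t 22.9
shift [ 0.006 -0.005  0.024] turn [ 0.    -0.     0.003]
```

Release it, rise, and compute the way to the roller (centre 0.4666, 0.3077, axle along 87.4°).

```bash

python3 -m inch '[0,0,0.015,0,0,0,1, 0,0,0.02,0,0,0,0.6, 0,0,0.02,0,0,0,0.2, 0,0,0.02,0,0,0,-0.2, 0,0,-0.1,0,0,0,-0.4, 0,0,-0.3,0,0,0,-0.5, 0,0,-0.6,0,0,0,-0.5, 0,0,-0.9,0,0,0,-0.7]'
python3 -m inch '[0,0.12,-0.1,0,0,0.15,-1, 0,0.25,-0.2,0,0,0.3,-1, 0,0.4,-0.3,0,0,0.45,-1, 0,0.55,-0.4,0,0,0.6,-1, 0,0.7,-0.4,0,0,0.75,-1, 0,0.85,-0.4,0,0,0.9,-1, 0,1,-0.4,0,0,1,-1, 0,1,-0.4,0,0,1,-1]'
python3 go.py .4666 .3077 .12 87.4
```

```text
t: 23.65
tcp_pos: [0.4303, -0.0963, 0.0988]
orientation: [0.097, -3.14, -0.001]
ft_force: [1.1, -0.1, -0.3]
width: 0.85
grip_force: 0.0
t: 24.45
tcp_pos: [0.4245, 0.005, 0.1382]
orientation: [1.107, 2.939, 0.001]
ft_force: [1.4, -0.2, -0.5]
width: 0.999
grip_force: 0.0
tcp [0.4245 0.005  0.1382] phi 138.72 j7 0.46 w 0.999 grip 0.0 F [ 1.4 -0.2 -0.5] t 24.4
shift [1.681 2.553 0.182] turn [1.00e-03 1.00e-03 1.14e+00]
```

```bash

python3 -m inch '[0.08,0.12,0,0,0,0,-1, 0.16,0.25,0,0,0,0,-1, 0.26,0.4,0,0,0,0,-1, 0.36,0.55,0,0,0,0,-1, 0.46,0.7,0,0,0,0,-1, 0.56,0.85,0,0,0,0,-1, 0.66,1,0,0,0,0,-1, 0.66,1,0,0,0,0,-1]'
python3 -m inch '[0.08,0.12,0,0,0,0.12,-1, 0.16,0.25,0,0,0,0.25,-1, 0.26,0.4,0,0,0,0.4,-1, 0.36,0.55,0,0,0,0.55,-1, 0.46,0.7,0,0,0,0.7,-1, 0.56,0.85,0,0,0,0.85,-1, 0.66,1,0,0,0,1,-1, 0.66,1,0,0,0,1,-1]'
python3 go.py .4666 .3077 .12 87.4
```

```text
t: 25.25
tcp_pos: [0.4417, 0.1234, 0.1378]
orientation: [1.106, 2.94, 0.003]
ft_force: [-0.8, 0.5, -0.4]
width: 1.0
grip_force: 0.0
t: 26.05
tcp_pos: [0.4584, 0.2416, 0.1377]
orientation: [-2.149, -2.291, -0.002]
ft_force: [-0.7, -1.0, -0.3]
width: 1.006
grip_force: 0.0
tcp [0.4584 0.2416 0.1377] phi 93.66 j7 -0.76 w 1.006 grip 0.0 F [-0.7 -1.  -0.3] t 26.1
shift [0.655 0.124 0.178] turn [ 0.001 -0.001  0.139]
```

```bash

python3 -m inch '[0.1,0.02,0,0,0,0.03,-1, 0.2,0.04,0,0,0,0.06,-1, 0.3,0.06,0.03,0,0,0.1,-1, 0.4,0.08,0.06,0,0,0.14,-1, 0.5,0.1,0.1,0,0,0.14,-1, 0.6,0.12,0.14,0,0,0.14,-1, 0.66,0.125,0.18,0,0,0.14,-1, 0.66,0.125,0.18,0,0,0.14,-1]'
python3 go.py .4666 .3077 .024 87.4
python3 - <<'E'
from h import *
im,d,p=cam('side'); cv2.imwrite('pics/s3.png',cv2.resize(im[310:450,190:350],None,fx=4,fy=4,interpolation=2)[...,::-1])
E
```

```text
t: 26.85
tcp_pos: [0.466, 0.3075, 0.1185]
orientation: [-2.272, -2.169, 0.002]
ft_force: [-0.6, -0.0, 0.0]
width: 1.002
grip_force: 0.0
tcp [0.466  0.3075 0.1185] phi 87.33 j7 -0.98 w 1.002 grip 0.0 F [-0.6 -0.   0. ] t 26.9
shift [0.003 0.007 0.945] turn [-0.002  0.    -0.002]
```

View pics/s3.png

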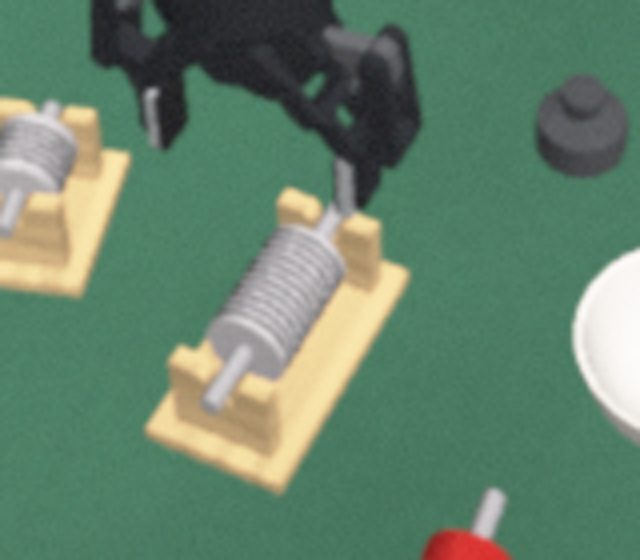

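Picture: the open fingers are at crop (150,130) and (345,190). Below them is the roller in its cradle, with its drum middle at (278,305). I'll check this against projections and then descend.

```bash
python3 - <<'E'
from h import *
p=r.camera_params('side'); q=pix(np.array([[.466,.3075,.1315],[.4666,.3077,.042],[.4666-.062*np.cos(np.radians(87.4)),.3077+0.0,.05]]),p); print((q-[190,310])*4)
im,d,W,p2=load('top')
m=np.zeros((480,640),bool); m[250:295,130:205]=1
hsv=cv2.cvtColor(im,cv2.COLOR_RGB2HSV); m&=(hsv[...,1]<50)&(W[...,2]>.03)&(W[...,2]<.075)
P=W[m]; print(len(P),cv2.minAreaRect((P[:,:2]*1e3).astype(np.float32)), np.percentile(P[:,2],[50,98]))
E
```

```text
[[260.65544464 168.05121426]
 [270.27978468 297.08238804]
 [274.83119754 287.93724507]]
451 ((464.5473937988281, 308.1143798828125), (124.30413818359375, 37.386634826660156), 86.61287689208984) [0.05769603 0.06477411]
```

```bash
python3 -m inch '[0,0,0.1,0,0,0,-1, 0,0,0.25,0,0,0,-1, 0,0,0.4,0,0,0,-1, 0,0,0.55,0,0,0,-1, 0,0,0.65,0,0,0,-1, 0,0,0.75,0,0,0,-1, 0,0,0.8,0,0,0,-1, 0,0,0.8,0,0,0,-1]'
python3 go.py .4666 .3077 .024 87.4
```

```text
t: 27.7
tcp_pos: [0.4662, 0.3069, 0.0385]
orientation: [-2.274, -2.167, 0.002]
ft_force: [0.2, -0.5, 0.7]
width: 1.0
grip_force: 0.0
tcp [0.4662 0.3069 0.0385] phi 87.22 j7 -1.05 w 1.0 grip 0.0 F [ 0.2 -0.5  0.7] t 27.7
shift [0.008 0.004 0.145] turn [-0.001  0.001 -0.004]
```

```bash
python3 -m inch '[0.01,0,0.06,0,0,0,-1, 0.01,0,0.11,0,0,0,-1, 0.01,0,0.14,0,0,0,-1, 0.01,0,0.145,0,0,0,-0.5, 0.01,0,0.145,0,0,0,0, 0.01,0,0.145,0,0,0,0.5, 0.01,0,0.145,0,0,0,1, 0.01,0,0.145,0,0,0,1]' 60
python3 -m inch '[0,0,0,0,0,0,1, 0,0,0,0,0,0,1, 0,0,-0.04,0,0,0,1, 0,0,-0.12,0,0,0,1, 0,0,-0.25,0,0,0,1, 0,0,-0.4,0,0,0,1, 0,0,-0.6,0,0,0,1, 0,0,-0.8,0,0,0,1]' 60
python3 go.py .655 .0165 .2 93.4
```

```text
t: 28.5
tcp_pos: [0.4646, 0.3084, 0.025]
orientation: [-2.273, -2.166, 0.004]
ft_force: [-5.7, 0.3, 4.0]
width: 0.451
grip_force: 59.5
t: 29.3
tcp_pos: [0.4672, 0.3081, 0.1068]
orientation: [2.275, 2.166, 0.002]
ft_force: [0.4, -1.1, -3.7]
width: 0.451
grip_force: 60.7
tcp [0.4672 0.3081 0.1068] phi 87.2 j7 -0.99 w 0.451 grip 60.7 F [ 0.4 -1.1 -3.7] t 29.3
shift [-2.82   2.019 -0.931] turn [ 0.002 -0.001 -0.138]
```

Roller lifted (about 3.7 N). At the seat I'll lean the tool 20° towards the press front so that the finger clears the latch housing.

```bash
cat > seat.py <<'E'
# seat.py dx dy dz(mm, roller centre in seat frame) tilt(deg) -> shift/turn for that roller centre
from h import *; import sys
dx,dy,dz,t=map(float,sys.argv[1:5]); s=r.sense(); Rt=R.from_rotvec(s['orientation']); Pz=R.from_euler('z',np.radians(3.4))
G=Pz*R.from_euler('y',np.radians(-t))*R.from_euler('z',np.pi/2)*R.from_euler('x',np.pi)
c=np.array([.655,.0165,.08])+Pz.apply([dx/1e3,dy/1e3,dz/1e3]); g=c+.017*G.apply([0,0,1])
now=s['tcp_pos']-.017*Rt.apply([0,0,1])
print('roller est. in seat mm',np.round(Pz.inv().apply(now-[.655,.0165,.08])*1e3,1),'w',round(s['width'],3),'grip',round(s['grip_force'],1),'F',np.round(s['ft_force'],1),'t',round(s['t'],1))
print('shift',np.round(Rt.inv().apply(g-s['tcp_pos'])/.1,3),'turn',np.round((Rt.inv()*G).as_rotvec()/np.radians(45),3))
E
python3 -m inch '[-0.1,0.07,-0.1,0,0,-0.02,1, -0.2,0.15,-0.2,0,0,-0.04,1, -0.32,0.24,-0.3,0,0,-0.06,1, -0.46,0.34,-0.4,0,0,-0.08,1, -0.6,0.44,-0.5,0,0,-0.1,1, -0.75,0.54,-0.6,0,0,-0.12,1, -0.9,0.64,-0.7,0,0,-0.14,1, -0.9,0.64,-0.7,0,0,-0.14,1]'
python3 -m inch '[-0.1,0.07,0,-0.05,0,0,1, -0.2,0.15,0,-0.1,0,0,1, -0.32,0.24,0,-0.16,0,0,1, -0.46,0.34,0,-0.22,0,0,1, -0.6,0.44,0,-0.28,0,0,1, -0.75,0.54,0,-0.34,0,0,1, -0.9,0.64,0,-0.4,0,0,1, -0.95,0.66,0,-0.444,0,0,1]'
python3 seat.py 0 0 75 20
```

```text
t: 30.1
tcp_pos: [0.5291, 0.2123, 0.1773]
orientation: [2.155, 2.28, 0.005]
ft_force: [1.6, 0.2, -3.0]
width: 0.45
grip_force: 60.8
t: 30.9
tcp_pos: [0.5981, 0.123, 0.1752]
orientation: [1.974, 2.094, 0.37]
ft_force: [-0.0, -0.2, -3.6]
width: 0.449
grip_force: 60.8
roller est. in seat mm [-56.3 109.7 111.1] w 0.449 grip 60.8 F [-0.  -0.2 -3.6] t 30.9
shift [-1.096  0.405  0.533] turn [ 0.002  0.001 -0.   ]
```

```bash

python3 -m inch '[-0.12,0.04,0.03,0,0,0,1, -0.25,0.09,0.08,0,0,0,1, -0.4,0.15,0.14,0,0,0,1, -0.55,0.2,0.2,0,0,0,1, -0.7,0.26,0.26,0,0,0,1, -0.85,0.32,0.32,0,0,0,1, -0.98,0.38,0.38,0,0,0,1, -1,0.4,0.4,0,0,0,1]'
python3 seat.py 0 0 60 20
```

```text
t: 31.7
tcp_pos: [0.6555, 0.0257, 0.1505]
orientation: [1.976, 2.095, 0.368]
ft_force: [0.3, 0.9, -3.4]
width: 0.451
grip_force: 60.8
roller est. in seat mm [-4.7  9.2 86.5] w 0.451 grip 60.8 F [ 0.3  0.9 -3.4] t 31.7
shift [-0.092 -0.046  0.265] turn [-0.001  0.001 -0.001]
```

```bash
cat > meas.py <<'E'
from h import *
Pz=R.from_euler('z',np.radians(3.4)); s0=np.array([.655,.0165,.08])
for n in('top','side'):
    im,d,p=cam(n); W=world(n,d,p); q=Pz.inv().apply((W-s0).reshape(-1,3)).reshape(W.shape)*1e3
    sat=cv2.cvtColor(im,cv2.COLOR_RGB2HSV)[...,1]
    # axle ends: |y| 33..66, between plates tops and above
    for sg in(1,-1):
        m=(q[...,1]*sg>32)&(q[...,1]*sg<75)&(abs(q[...,0])<25)&(q[...,2]>32)&(q[...,2]<90)
        Q=q[m]
        if len(Q)>3: print(n,'axle',sg,len(Q),'x',np.median(Q[:,0]).round(1),'ext',np.percentile(Q[:,0],[5,95]).round(1),'z',np.median(Q[:,2]).round(1),'ymax',np.percentile(abs(Q[:,1]),98).round(1))
    # plate tops: z ~25 (world 105)
    for sg in(1,-1):
        m=(q[...,1]*sg>40)&(q[...,1]*sg<54)&(abs(q[...,0])<40)&(abs(q[...,2]-25)<4); Q=q[m]
        if len(Q)>3: print(n,'plate',sg,len(Q),'x ext',np.percentile(Q[:,0],[3,97]).round(1),'y med',np.median(Q[:,1]).round(1),'z',np.median(Q[:,2]).round(1))
E
python3 meas.py
```

```text
top axle -1 14 x -3.9 ext [-6.8  1.1] z 89.1 ymax 53.1
top plate 1 5 x ext [32.2 34.8] y med 48.5 z 25.0
top plate -1 65 x ext [-33.5  32.6] y med -47.1 z 25.5
side axle 1 107 x -7.1 ext [-21.3  13.5] z 84.2 ymax 73.7
side plate 1 94 x ext [-34.1  32. ] y med 49.6 z 25.0
side plate -1 41 x ext [-35.1  -9.9] y med -44.2 z 24.7
```

The plates sit where expected (x -33.5…32.6, y ±47), so seat x ≈ -0.7 mm. Centre at dz 45 and re-measure the axle.

```bash
python3 seat.py -0.7 0 42 20 | tail -1
python3 -m inch '[-0.03,-0.02,0.05,0,0,0,1, -0.06,-0.04,0.1,0,0,0,1, -0.09,-0.06,0.16,0,0,0,1, -0.09,-0.09,0.24,0,0,0,1, -0.09,-0.11,0.32,0,0,0,1, -0.09,-0.11,0.38,0,0,0,1, -0.09,-0.11,0.42,0,0,0,1, -0.09,-0.11,0.42,0,0,0,1]'
python3 seat.py -0.7 0 15 20
python3 - <<'E'
import re
s=open('meas.py').read().replace('>32)&(q[...,2]<90)','>31)&(q[...,2]<58)'); exec(s)
E
```

```text
shift [-0.113 -0.112  0.434] turn [-0.001 -0.001  0.001]
t: 32.6
tcp_pos: [0.6596, 0.0191, 0.1069]
orientation: [1.973, 2.099, 0.369]
ft_force: [0.1, -0.4, -3.4]
width: 0.448
grip_force: 60.8
roller est. in seat mm [-1.   2.3 42.8] w 0.448 grip 60.8 F [ 0.1 -0.4 -3.4] t 32.6
shift [-0.023 -0.091  0.263] turn [-0.002 -0.001  0.003]
top axle 1 22 x 2.0 ext [-2.7  5. ] z 47.6 ymax 63.9
top axle -1 47 x 1.2 ext [-3.   5.3] z 46.6 ymax 59.1
top plate 1 34 x ext [12.1 34.6] y med 48.2 z 26.2
top plate -1 73 x ext [-31.9  32.7] y med -46.8 z 24.9
side axle 1 133 x -1.5 ext [-14.7  15.6] z 47.0 ymax 65.8
side plate 1 84 x ext [-34.7  31.4] y med 49.2 z 25.0
```

```bash

python3 -m inch '[-0.01,-0.005,0,0,0,0,1, -0.02,-0.02,0.03,0,0,0,1, -0.02,-0.04,0.08,0,0,0,1, -0.02,-0.055,0.13,0,0,0,1, -0.02,-0.07,0.17,0,0,0,1, -0.02,-0.085,0.21,0,0,0,1, -0.02,-0.098,0.25,0,0,0,1, -0.02,-0.1,0.26,0,0,0,1]'
python3 seat.py -1.7 0 1 20
```

```text
t: 33.5
tcp_pos: [0.6589, 0.017, 0.079]
orientation: [1.973, 2.099, 0.368]
ft_force: [0.1, -0.2, -2.8]
width: 0.449
grip_force: 60.8
roller est. in seat mm [-1.8  0.2 14.9] w 0.449 grip 60.8 F [ 0.1 -0.2 -2.8] t 33.5
shift [-0.002 -0.046  0.132] turn [-0.002 -0.001  0.003]
```

Axle is in the narrow slots with no side force. Lower the rest.

```bash

python3 -m inch '[0,-0.005,0.015,0,0,0,1, 0,-0.01,0.03,0,0,0,1, 0,-0.017,0.05,0,0,0,1, 0,-0.025,0.07,0,0,0,1, 0,-0.032,0.09,0,0,0,1, 0,-0.039,0.11,0,0,0,1, 0,-0.045,0.13,0,0,0,1, 0,-0.046,0.132,0,0,0,1]'
python3 seat.py -1.7 0 0 20
```

```text
t: 34.3
tcp_pos: [0.6603, 0.0169, 0.0679]
orientation: [1.97, 2.097, 0.37]
ft_force: [-7.2, -0.7, 14.6]
width: 0.452
grip_force: 69.6
roller est. in seat mm [-0.6  0.1  3.9] w 0.452 grip 69.6 F [-7.2 -0.7 14.6] t 34.3
shift [-0.001 -0.024  0.032] turn [0.002 0.001 0.003]
```

Contact of about 18 N with z estimated at 3.9 mm. I'll check the axle height with the cameras.

```bash
python3 - <<'E'
from h import *
Pz=R.from_euler('z',np.radians(3.4)); s0=np.array([.655,.0165,.08])
for n in('top','side'):
    im,d,p=cam(n); W=world(n,d,p); q=Pz.inv().apply((W-s0).reshape(-1,3)).reshape(W.shape)*1e3
    for a,b in((53,62),(32,41),(-41,-32),(-62,-53)):
        m=(q[...,1]>a)&(q[...,1]<b)&(abs(q[...,0])<9)&(abs(q[...,2])<18); Q=q[m]
        if len(Q)>2: print(n,a,b,len(Q),'x',np.median(Q[:,0]).round(1),'z med,90',np.percentile(Q[:,2],[50,90]).round(1))
    m=(abs(q[...,1])<29)&(abs(q[...,0])<9)&(abs(q[...,2]-20)<12);Q=q[m]
    if len(Q)>2: print(n,'drum',len(Q),np.percentile(Q[:,2],[50,90]).round(1))
E
```

```text
top 53 62 12 x 1.3 z med,90 [8.4 9.6]
top -41 -32 16 x 1.3 z med,90 [7.9 9. ]
top -62 -53 12 x 0.2 z med,90 [ 8.7 10.7]
top drum 7 [23.  25.2]
side 53 62 36 x -0.0 z med,90 [ 2.6 11.8]
side 32 41 6 x 3.6 z med,90 [10.4 16.9]
side drum 134 [23.9 26.2]
```

The axle sits about 3.5 mm high and near the +x slot wall. I'll back off 5 mm, shift 1.5 mm to the front and lower again.

```bash

python3 -m inch '[0,0.01,-0.03,0,0,0,1, 0,0.017,-0.05,0,0,0,1, 0,0.017,-0.06,0,0,0,1, 0,0.003,-0.065,0,0,0,1, 0,0.003,-0.065,0,0,0,1, 0,0.003,-0.065,0,0,0,1, 0,0.003,-0.065,0,0,0,1, 0,0.003,-0.065,0,0,0,1]'
python3 seat.py -2 0 0 20
```

```text
t: 35.2
tcp_pos: [0.6575, 0.0167, 0.0718]
orientation: [1.973, 2.098, 0.369]
ft_force: [0.1, 0.3, -3.3]
width: 0.451
grip_force: 61.0
roller est. in seat mm [-3.3  0.1  7.8] w 0.451 grip 61.0 F [ 0.1  0.3 -3.3] t 35.2
shift [-0.001 -0.014  0.078] turn [-0.001 -0.001  0.002]
```

```bash

python3 -m inch '[0,0.004,0.01,0,0,0,1, 0,0.003,0.02,0,0,0,1, 0,0,0.025,0,0,0,1, 0,-0.002,0.03,0,0,0,1, 0,-0.004,0.036,0,0,0,1, 0,-0.004,0.036,0,0,0,1, 0,-0.004,0.036,0,0,0,1, 0,-0.004,0.036,0,0,0,1]'
python3 seat.py -2 0 0 20
python3 -m inch '[0,-0.003,0.01,0,0,0,1, 0,-0.006,0.018,0,0,0,1, 0,-0.006,0.018,0,0,0,1, 0,-0.006,0.018,0,0,0,1, 0,-0.006,0.018,0,0,0,1, 0,-0.006,0.018,0,0,0,1, 0,-0.006,0.018,0,0,0,1, 0,-0.006,0.018,0,0,0,1]'
python3 seat.py -2 0 0 20
```

```text
t: 36.0
tcp_pos: [0.6585, 0.0168, 0.0687]
orientation: [1.973, 2.098, 0.37]
ft_force: [-1.9, 0.1, 0.7]
width: 0.449
grip_force: 62.6
roller est. in seat mm [-2.3  0.1  4.7] w 0.449 grip 62.6 F [-1.9  0.1  0.7] t 36.0
shift [-0.001 -0.013  0.045] turn [-0.    -0.001  0.002]
t: 36.8
tcp_pos: [0.66, 0.0169, 0.0684]
orientation: [1.971, 2.096, 0.373]
ft_force: [-3.3, -1.0, 9.7]
width: 0.449
grip_force: 66.6
roller est. in seat mm [-0.9  0.1  4.4] w 0.449 grip 66.6 F [-3.3 -1.   9.7] t 36.8
shift [-0.001 -0.026  0.037] turn [ 0.004 -0.001  0.003]
```

```bash
python3 - <<'E'
from h import *
s=r.sense(); print(s['ft_force'].round(2),s['moment'].round(3),s['tcp_pos'].round(4))
E
python3 -m inch '[0,0.006,-0.02,0,0,0,1, 0,0.012,-0.06,0,0,0,1, 0,0.012,-0.08,0,0,0,1, 0,0.01,-0.08,0,0,0,1, 0,0.01,-0.08,0,0,0,1, 0,0.01,-0.08,0,0,0,1, 0,0.01,-0.08,0,0,0,1, 0,0.01,-0.08,0,0,0,1]'
python3 seat.py -2 0 6 8
python3 - <<'E'
from h import *
s=r.sense(); print(s['ft_force'].round(2),s['moment'].round(3),s['tcp_pos'].round(4))
E
```

```text
[-3.28 -1.02  9.71] [-0.148  0.815 -0.001] [0.66   0.0169 0.0684]
t: 37.6
tcp_pos: [0.6571, 0.0168, 0.0746]
orientation: [1.972, 2.097, 0.37]
ft_force: [3.3, 0.1, -2.1]
width: 0.451
grip_force: 60.9
roller est. in seat mm [-3.7  0.1 10.6] w 0.451 grip 60.9 F [ 3.3  0.1 -2.1] t 37.6
shift [-0.002 -0.035  0.046] turn [ 0.267 -0.001  0.003]
[ 3.28  0.07 -2.05] [-0.02  -0.108  0.153] [0.6571 0.0168 0.0746]
```

Both candidate contacts (rear fingertip, front knuckle over the housing edge) call for less lean. I'll go to about 6° while 6–10 mm up.

```bash
python3 seat.py -2 0 10 6|tail -1
python3 -m inch '[0,0,0,0.05,0,0,1, 0,-0.005,0,0.1,0,0,1, 0,-0.01,0,0.16,0,0,1, 0,-0.015,0.002,0.22,0,0,1, 0,-0.018,0.005,0.27,0,0,1, 0,-0.022,0.005,0.31,0,0,1, 0,-0.025,0.008,0.31,0,0,1, 0,-0.025,0.008,0.31,0,0,1]'
python3 seat.py -2 0 5 6
```

```text
shift [-0.001 -0.027  0.007] turn [ 0.312 -0.001  0.003]
t: 38.4
tcp_pos: [0.6537, 0.0164, 0.072]
orientation: [2.102, 2.235, 0.116]
ft_force: [0.4, 0.1, -3.1]
width: 0.444
grip_force: 61.5
roller est. in seat mm [-3.1 -0.   9. ] w 0.444 grip 61.5 F [ 0.4  0.1 -3.1] t 38.4
shift [0.    0.007 0.04 ] turn [-0.001 -0.     0.002]
```

```bash

python3 -m inch '[0,0.005,0.01,0,0,0,1, 0,0.01,0.02,0,0,0,1, 0,0.008,0.03,0,0,0,1, 0,0.007,0.04,0,0,0,1, 0,0.007,0.045,0,0,0,1, 0,0.007,0.05,0,0,0,1, 0,0.007,0.055,0,0,0,1, 0,0.007,0.055,0,0,0,1]'
python3 seat.py -2 0 0 6
python3 -m inch '[0,0,0.01,0,0,0,1, 0,0,0.02,0,0,0,1, 0,0,0.025,0,0,0,1, 0,0,0.025,0,0,0,1, 0,0,0.025,0,0,0,1, 0,0,0.025,0,0,0,1, 0,0,0.025,0,0,0,1, 0,0,0.025,0,0,0,1]'
python3 seat.py -2 0 0 6
```

```text
t: 39.2
tcp_pos: [0.6558, 0.0167, 0.0673]
orientation: [2.102, 2.234, 0.118]
ft_force: [-0.0, -0.1, -3.2]
width: 0.452
grip_force: 61.5
roller est. in seat mm [-1.   0.1  4.2] w 0.452 grip 61.5 F [-0.  -0.1 -3.2] t 39.2
shift [-0.001 -0.015  0.041] turn [ 0.    -0.     0.002]
t: 40.0
tcp_pos: [0.6559, 0.0167, 0.0648]
orientation: [2.102, 2.235, 0.117]
ft_force: [-1.8, 0.4, -3.4]
width: 0.446
grip_force: 61.5
roller est. in seat mm [-0.8  0.1  1.8] w 0.446 grip 61.5 F [-1.8  0.4 -3.4] t 40.0
shift [-0.001 -0.014  0.016] turn [ 0.    -0.     0.003]
```

Passing the earlier block freely. Continue down, shifting about 1 mm to the front.

```bash

python3 -m inch '[0,-0.006,0,0,0,0,1, 0,-0.01,0.005,0,0,0,1, 0,-0.01,0.01,0,0,0,1, 0,-0.01,0.015,0,0,0,1, 0,-0.01,0.02,0,0,0,1, 0,-0.01,0.02,0,0,0,1, 0,-0.01,0.02,0,0,0,1, 0,-0.01,0.02,0,0,0,1]'
python3 seat.py -2 0 0 6
```

```text
t: 40.8
tcp_pos: [0.6555, 0.0166, 0.0632]
orientation: [2.101, 2.234, 0.118]
ft_force: [-1.4, 0.4, 1.8]
width: 0.45
grip_force: 61.9
roller est. in seat mm [-1.3  0.   0.1] w 0.45 grip 61.9 F [-1.4  0.4  1.8] t 40.8
shift [-0.    -0.008  0.   ] turn [ 0.001 -0.     0.002]
```

Bottom reached (z 0.1 mm, light contact). Open a little and check.

```bash

python3 -m inch '[0,0,0,0,0,0,0.1, 0,0,0,0,0,0,0.05, 0,0,0,0,0,0,0, 0,0,0,0,0,0,0, 0,0,0,0,0,0,0, 0,0,0,0,0,0,0, 0,0,0,0,0,0,0, 0,0,0,0,0,0,0]'
python3 seat.py -2 0 0 6
```

```text
t: 41.6
tcp_pos: [0.6553, 0.0166, 0.0628]
orientation: [2.101, 2.234, 0.118]
ft_force: [-0.4, 0.5, 0.0]
width: 0.505
grip_force: 0.0
roller est. in seat mm [-1.4  0.1 -0.3] w 0.505 grip 0.0 F [-0.4  0.5  0. ] t 41.6
shift [-0.001 -0.005 -0.003] turn [ 0.001 -0.     0.002]
```

Released with no force. Withdraw straight up.

```bash

python3 -m inch '[0,0.005,-0.05,0,0,0,0, 0,0.01,-0.1,0,0,0,0, 0,0.02,-0.2,0,0,0,0, 0,0.03,-0.3,0,0,0,0, 0,0.04,-0.4,0,0,0,0, 0,0.055,-0.55,0,0,0,0, 0,0.07,-0.7,0,0,0,0, 0,0.09,-0.9,0,0,0,0]'
python3 -m inch '[0,-0.05,-0.1,0,0,0,0, 0,-0.1,-0.2,0,0,0,0, 0,-0.2,-0.3,0,0,0,0, 0,-0.35,-0.4,0,0,0,0, 0,-0.5,-0.5,0,0,0,0, 0,-0.7,-0.5,0,0,0,0, 0,-0.9,-0.5,0,0,0,0, 0,-1,-0.5,0,0,0,0]'
python3 - <<'E'
from h import *
print(r.sense()['tcp_pos'])
Pz=R.from_euler('z',np.radians(3.4)); s0=np.array([.655,.0165,.08])
for n in('top','side'):
    im,d,p=cam(n); W=world(n,d,p); q=Pz.inv().apply((W-s0).reshape(-1,3)).reshape(W.shape)*1e3
    for a,b in((53,62),(32,41),(-41,-32),(-62,-53)):
        m=(q[...,1]>a)&(q[...,1]<b)&(abs(q[...,0])<9)&(abs(q[...,2])<18); Q=q[m]
        if len(Q)>2: print(n,a,b,len(Q),'x',np.median(Q[:,0]).round(1),'z med,90',np.percentile(Q[:,2],[50,90]).round(1))
    m=(abs(q[...,1])<29)&(abs(q[...,0])<7)&(abs(q[...,2]-18)<12);Q=q[m]
    if len(Q)>2: print(n,'drum',len(Q),np.percentile(Q[:,2],[50,90]).round(1),'y',np.percentile(Q[:,1],[2,98]).round(1))
    m=(W[...,2]>.118)&(abs(W[...,1]-.02)<.08)&(W[...,0]>.70)&(W[...,0]<.9); print('guard',m.sum(),W[m].max(0).round(3) if m.any() else '')
    k=(W[...,0]>.36)&(W[...,0]<.56)&(W[...,1]>-.13)&(W[...,1]<-.06)&(W[...,2]>.006)&(W[...,2]<.05); print('key',k.sum(),W[k].min(0).round(3),W[k].max(0).round(3))
E
```

```text
t: 42.4
tcp_pos: [0.6546, 0.0165, 0.1545]
orientation: [2.102, 2.235, 0.117]
ft_force: [0.1, -0.1, -0.5]
width: 0.497
grip_force: 0.0
t: 43.2
tcp_pos: [0.5477, 0.0099, 0.1921]
orientation: [2.102, 2.235, 0.115]
ft_force: [0.2, 0.2, -0.1]
width: 0.5
grip_force: 0.0
[0.54772516 0.00985877 0.19214553]
top 53 62 12 x 1.6 z med,90 [5.1 7.6]
top 32 41 13 x -0.9 z med,90 [4.5 7.9]
top -41 -32 14 x 0.7 z med,90 [4.5 7.6]
top -62 -53 12 x 0.8 z med,90 [5.3 7.7]
top drum 125 [20.1 22.8] y [-27.8  27.7]
guard 2171 [0.799 0.085 0.23 ]
key 295 [ 0.362 -0.129  0.006] [ 0.558 -0.062  0.024]
side 53 62 30 x -2.6 z med,90 [0.5 7.1]
side 32 41 11 x 5.2 z med,90 [ 7.8 16.7]
side -62 -53 3 x 3.5 z med,90 [5.2 6.8]
side drum 105 [20.9 22.6] y [-27.7  28.4]
guard 2143 [0.798 0.089 0.229]
key 344 [ 0.369 -0.12   0.006] [ 0.555 -0.064  0.024]
```

Drum top is 20 mm above the seat axis and both axle ends sit on the bottom, centred. The guard is open, the key lies flat and the gripper is clear.

```bash
python3 -c "
from plant import r
print(r.sign_off())"
```

```text
the job is handed in; nothing more can be done
None
```

The job is handed in: the key pressed the latch and the guard sprang open and stayed open, the key lies on the green mat, and the long roller rests in both press slots with the gripper clear; sign-off returned no verdict, so this rests on my last camera check.

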